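Fetch the ink roller from behind the paint pots

ROBOT

A 7-joint arm with a two-finger parallel gripper is mounted at the origin on the work surface; the furniture and walls round the work are solid. World frame = base frame: x ahead of the robot, y to its left, z up, the work surface at z = 0. Lengths are in m, angles in rad, forces in N, time in s.
With the tool pointing down it reaches from about 0.35 to 0.775 m from the base axis. Payload 3.1 kg.
Tool frame: the origin (TCP) lies on the centre line of the jaws, within the pads' length; the fingertips stand 17 mm ahead of it and the grasp point (between the pads) lies 2 mm behind it; z points along the fingers, y is the line along which they close (so a half turn about z gives the same grasp; the last joint's range is limited). The gripper opens to 85 mm and grips with 20 to 120 N. Pads are 22 mm wide; open, the fingers measure 114 mm over their backs; the gripper's body (76 mm by 85 mm) begins 54 mm behind the grasp point. The pads swing forward as they close: fully open they stand 13 mm farther back than shut.
Start: joints at [-1.177, 0.311, 0.014, 1.512, -0.004, 1.319, -0.027], TCP at [0.232, 0.499, 0.248] pointing down, gripper open.
Joint ranges: [-2.7, 2.7], [-0.3, 1.91], [-1.27, 1.3], [0.12, 2.57], [-1.44, 4.58], [0.2, 2.03], [-3.05, 3.05]. Speed limits (rad/s): [2.79, 2.79, 3.14, 3.14, 3.14, 3.14, 3.14].

INTERFACE

Orientations are given as a unit quaternion [w, x, y, z].
In Python, from bench import * gives the robot as it stands. The module is installed in compiled form; this text tells all that it offers. Calls block until the motion is done:
- reach(position, orientation): joint-space move of the TCP to a pose.
- move_linear(position, ori=None, velocity=0.15): straight line of the TCP; ori=None keeps the orientation; velocity is the mean speed in m/s.
- set_joints(angles): joint-space move.
- let_go() and grasp(strength=None): open the fingers fully, or close them until they stop; strength is the grip in N (None keeps the last).
- wait(seconds).
- ik(position, orientation): joint angles nearest the present ones, or None.
- get_obs(): the state.
- capture(name): name is "scene" or "side" or "wrist"; returns a dict with "pixels" (480x640x3 uint8, red, green, blue), "fov_y" (degrees; the focal length in pixels is half the picture's height over the tangent of half this angle, whatever the lens; pixels are square), "cx", "cy" (the principal point, pixels), "R" (3x3) and "t" (3): a world point X has camera coordinates R X + t. Camera axes: x right, y down, z forward; pixel columns grow to the right and rows downward; lengths in m; the calibration is good to about 2 mm. A picture is of the moment at which its call begins. There is no depth.
A pose or a line that the arm cannot do raises IKError and nothing moves.
- sign_off(): hands the job in; it is judged then, once.
The state is a dict: "t": time; "q": joint angles; "dq": joint speeds; "effort": joint torques, N m; "ee_pos": TCP position; "orientation": TCP orientation; "ft_force": force on the tool from outside, world axes, zero at the start; "moment": the same for the moment, N m; "grip_width": finger opening in m; "grasp_force": force on a finger pad.
Only numpy, scipy, OpenCV 4.12 (cv2) and the standard library are available. Lean on these libraries where they do the work, as an engineer would, in place of code of your own. Each camera call takes 0.05 s, during which the arm holds its last target. There are 200 camera calls.

TASK

The ink roller lies behind two paint pots on the wooden board. First stand both pots on the cork mat to clear the way, then, while both are there, lay the roller fully down into its cut-out in the foam tool tray, and finally stand each pot back on the very spot of the board that it came from.

Things in the scene. Friction and masses are not known exactly. Their poses are not given: they have to be found in the camera images.
- board: light wooden board, 136 x 212 mm (x, y), 4 mm thick, fixed. Board, mat and tool tray trade places (left, middle, right) from run to run. Origin on its underside, 2 mm in -y from the middle; z up, -x edge towards the robot. Two flush round spots with a dark outline (66 mm) at x = -28, y = -13 and y = 75 mm: one pot on each, varying. Lip 8 mm high over the table, 6 mm wide, on its +x and -y edges.
- mat: cork mat, 100 x 176 mm (x, y), 3 mm thick, fixed on the table: the side area for both pots. Origin at the centre of its underside, z up. A pot counts as standing on it when its centre is over the mat.
- tool_tray: fixed black tool tray, 204 x 124 x 19 mm, filled with grey foam (top 18 mm over the table) with a cut-out like the ink roller, its floor black, at 4 mm. Origin at the centre of its underside, z up; handle end at -x. Wide slot for the rubber roller: x = 44 to 86 mm, 92 mm wide in y; handle slot: on to x = -86 mm, 42 mm wide, widened by finger scoops to 100 mm from x = 14 to -60 mm.
- pocket (a point): centre of the cut-out's floor, directly over the tool tray's origin, 4 mm over the table: where the ink roller's origin belongs. Axes as the tool tray's; the ink roller's +y axis must point along the tool tray's -x axis (only this way round does it go down).
- roller: ink roller lying flat: brown wooden handle, wire yoke, black rubber roller; 73 x 158 x 27 mm, about 0.12 kg. Origin at the centre of its underside, z up. Handle y = -9 to 79 mm, 28 mm wide, 27 high; rubber roller across x at y = -65 mm, 77 mm wide, 27 thick. Balances near y = 0: grip across x near y = 6 mm. Starts on the board behind the pots, along board y, at about board x = 22, y = -18 mm.
- large_pot: large blue paint pot, 63 mm across, 47 mm high, lid fixed on, about 0.05 kg. Origin at the centre of its underside, z up. Stands on one spot of the board, off its centre by up to 3 mm.
- small_pot: small darker blue paint pot, 51 mm across, 38 mm high, lid fixed on, about 0.05 kg. Origin at the centre of its underside, z up. Stands on the other spot of the board, off its centre by up to 3 mm.

How it is judged:
By the outcome, as a careful person would: the job done as asked, in the order asked, and still so for the second after the job is handed in, with the robot touching nothing.
It also fails if it takes over 120 s, if anything falls off the work surface, if the arm or the gripper's body presses on something with over 40 N, if the wrist force passes 120 N, or if a joint passes its speed limit or range.

## Working session

There is one attempt and no reset: what is moved stays moved. The work goes in short steps, each a Python script; the robot and the scene stay as the last script left them, time stands still between calls to the robot, and variables do not carry over. Pictures are saved under pics/ and viewed, at most 14 in all, crops included, and the job is handed in when it is done.

```bash
mkdir -p pics
cat > h.py <<'E'
from bench import *
import numpy as np, cv2, json
def snap(name,fn):
    c=capture(name); cv2.imwrite(fn,c["pixels"][:,:,::-1])
    np.savez(fn.replace('.png','.npz'),**{k:np.array(v) for k,v in c.items()}); return c
def load(fn): return dict(np.load(fn))
def ray(c,u,v,z):
    f=240/np.tan(np.radians(float(c["fov_y"]))/2)
    d=c["R"].T@np.array([(u-c["cx"])/f,(v-c["cy"])/f,1]); o=-c["R"].T@c["t"]
    return o+d*(z-o[2])/d[2]
def proj(c,X):
    f=240/np.tan(np.radians(float(c["fov_y"]))/2)
    p=c["R"]@np.asarray(X,float)+c["t"]; return np.array([f*p[0]/p[2]+c["cx"],f*p[1]/p[2]+c["cy"]])
def down(yaw): # tool z down, tool x axis at yaw in world; y = closing line
    return [0,np.cos(yaw/2),np.sin(yaw/2),0]
E
python3 - <<'E'
from h import *
for n in ["scene","side","wrist"]:
    c=snap(n,f"pics/{n}0.png"); print(n,c["fov_y"],(-c["R"].T@c["t"]).round(3),c["R"].round(2).tolist())
o=get_obs(); print(o["t"],o["orientation"],o["ee_pos"])
E
```

```text
scene 43.063029699414386 [-0.357 -0.648  0.555] [[0.57, -0.82, -0.02], [-0.4, -0.26, -0.88], [0.71, 0.51, -0.48]]
side 43.36952665728684 [ 0.075 -0.909  0.697] [[0.92, -0.39, -0.02], [-0.24, -0.55, -0.8], [0.3, 0.74, -0.6]]
wrist 67.87333677141066 [0.159 0.532 0.372] [[0.42, 0.91, -0.0], [0.86, -0.4, 0.31], [0.28, -0.13, -0.95]]
0.15 [-1.69037675e-04  2.16164592e-01  9.76356513e-01 -8.94693110e-04] [0.23194297 0.49812314 0.24746865]
```

View pics/scene0.png

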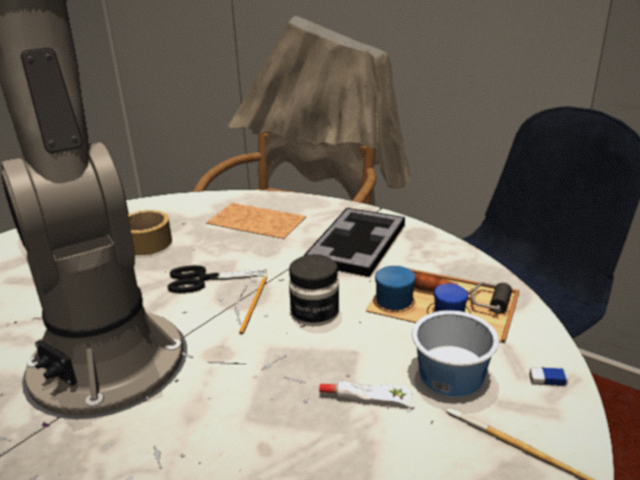

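View pics/side0.png

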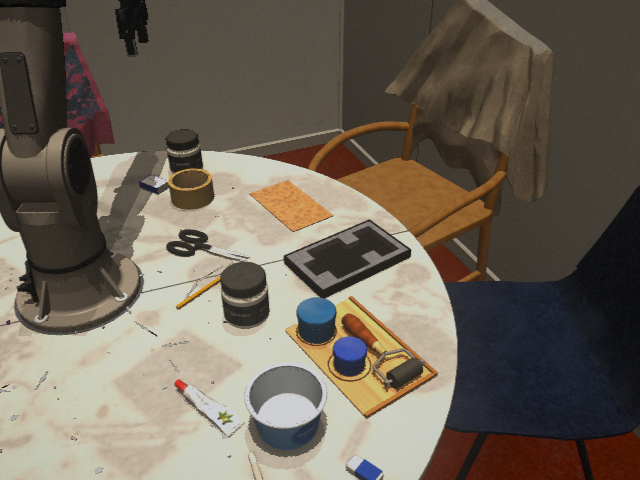

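Side view: mat corners about (249,192),(289,181),(332,214),(290,230); tray in the middle (285,258)-(411,247); board on the right, large pot near (317,318), small pot (350,357), roller behind them. Clutter: dark jar (245,293), cup (286,405).

```bash
python3 - <<'E'
from h import *
c=load("pics/side0.npz")
def q(n,pts,z):
    P=[ray(c,*p,z)[:2] for p in pts]; P=np.array(P)
    print(n,(P.mean(0)*1e3).round(),[(round(np.hypot(*(P[i]-P[i-1]))*1e3),round(np.degrees(np.arctan2(*(P[i]-P[i-1])[::-1])))) for i in range(4)],(P*1e3).round().tolist())
q("mat",[(249,192),(289,181),(332,214),(290,230)],.003)
q("tray",[(285,258),(370,220),(411,247),(323,284)],.019)
q("board",[(286,330),(350,297),(437,373),(366,416)],.004)
for n,p,z in [("large",(316,308),.047),("small",(349,346),.038),("jar",(244,277),.09),("cup",(286,395),.08),("jarbase",(245,318),0)]: print(n,ray(c,*p,z).round(3))
# try wrist-over-work views
for p in [(.55,-.22,.3),(.55,.05,.3),(.55,.25,.3)]:
    for y in (0,np.pi/2,-np.pi/2,np.pi): 
        s=ik(p,down(y)); print(p,round(y,2),None if s is None else np.round(s,2))
E
python3 -c "
import cv2;i=cv2.imread('pics/side0.png')[170:430,150:450];cv2.imwrite('pics/crop1.png',cv2.resize(i,(690,598),interpolation=cv2.INTER_CUBIC))"
```

```text
mat [440. 109.] [(173, 100), (97, 5), (164, -78), (102, -170)] [[376.0, 188.0], [473.0, 196.0], [506.0, 35.0], [406.0, 17.0]]
tray [ 473. -111.] [(101, 110), (204, 13), (114, -75), (195, -171)] [[358.0, -83.0], [556.0, -37.0], [585.0, -147.0], [393.0, -178.0]]
board [ 385. -330.] [(206, 102), (133, 13), (210, -78), (135, -168)] [[299.0, -243.0], [428.0, -212.0], [473.0, -417.0], [341.0, -445.0]]
large [ 0.346 -0.258  0.047]
small [ 0.362 -0.345  0.038]
jar [ 0.252 -0.189  0.09 ]
cup [ 0.233 -0.426  0.08 ]
jarbase [ 0.247 -0.186  0.   ]
(0.55, -0.22, 0.3) 0 [-0.26  0.51  1.    1.31 -0.43  1.54 -0.88]
(0.55, -0.22, 0.3) 1.57 [-0.34  0.58  1.17  1.32 -0.53  1.58  0.77]
(0.55, -0.22, 0.3) -1.57 [-0.32  0.56  1.13  1.32 -0.5   1.56 -2.4 ]
(0.55, -0.22, 0.3) 3.14 [-0.28  0.52  1.03  1.31 -0.44  1.54  2.27]
(0.55, 0.05, 0.3) 0 [-0.63  0.34  0.7   1.43 -0.22  1.45 -1.5 ]
(0.55, 0.05, 0.3) 1.57 [-0.59  0.33  0.64  1.43 -0.19  1.45  0.05]
(0.55, 0.05, 0.3) -1.57 [ 0.58  0.48 -1.08  1.38  0.42  1.52  2.68]
(0.55, 0.05, 0.3) 3.14 [-0.45  0.31  0.44  1.42 -0.13  1.44  1.56]
(0.55, 0.25, 0.3) 0 [-0.85  0.45  0.62  1.27 -0.25  1.5  -1.83]
(0.55, 0.25, 0.3) 1.57 [-0.72  0.42  0.41  1.26 -0.16  1.49 -0.33]
(0.55, 0.25, 0.3) -1.57 [-0.43  0.41 -0.04  1.25  0.02  1.48  2.67]
(0.55, 0.25, 0.3) 3.14 [-0.58  0.41  0.19  1.26 -0.08  1.48  1.17]
```

View pics/crop1.png

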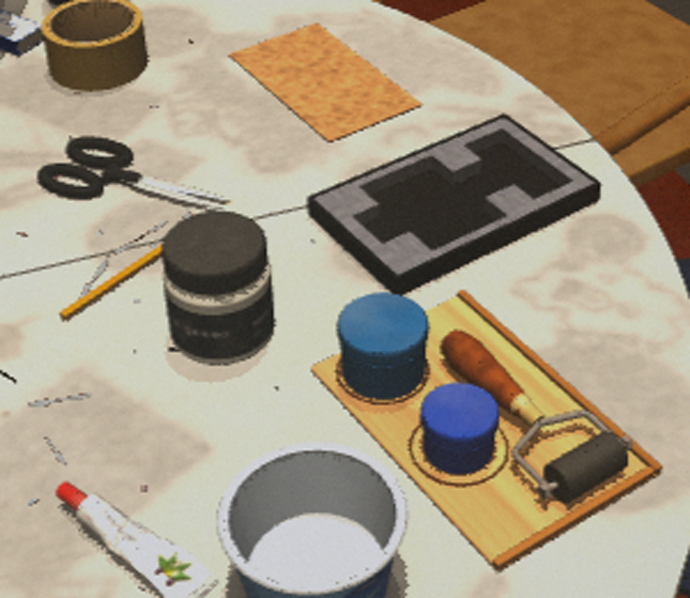

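Crop confirms: the handle end of the cut-out faces the robot and the roller's handle faces board +y. Sizes fit the given ones. I'll get closer views from the wrist.

Run:
```python
from h import *
yaw=np.pi+.2
for n,p in [("m",(.46,.10,.28)),("t",(.49,-.11,.28)),("b",(.40,-.32,.28))]:
    reach(p,down(yaw)); wait(.3); c=snap("wrist",f"pics/w_{n}.png"); o=get_obs(); print(o["t"],np.round(o["q"],2),(-c["R"].T@c["t"]).round(3))
```

```text
2.1833 [-0.56  0.13  0.35  1.67 -0.05  1.35  1.57] [0.381 0.085 0.404]
3.3917 [-0.26  0.21  0.54  1.6  -0.11  1.37  2.06] [ 0.412 -0.124  0.404]
4.65 [ 0.08  0.25  0.7   1.57 -0.16  1.38  2.57] [ 0.322 -0.335  0.404]
```

View pics/w_b.png

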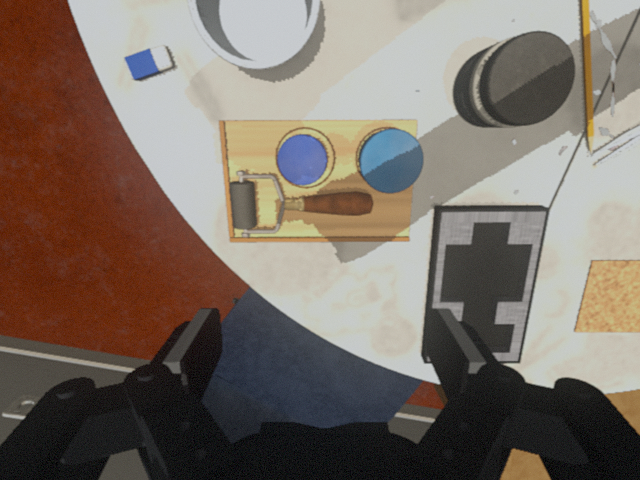

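View pics/w_t.png

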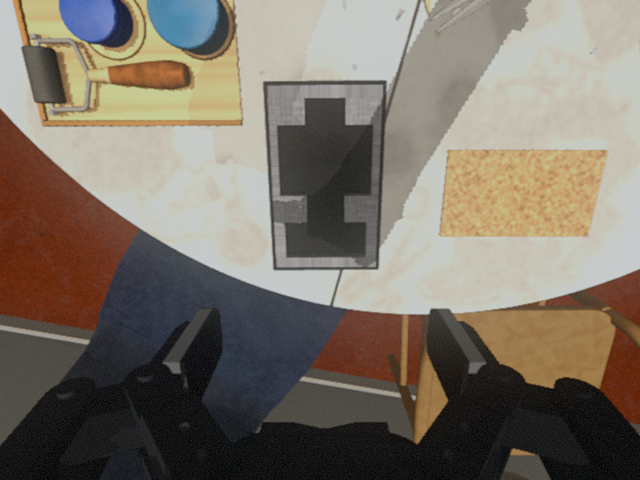

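w_b shows board corners near (220,120),(417,120),(411,241),(230,242), small pot ~(303,158), large ~(391,160), handle along (285..372,204). w_t shows tray corners (264,82),(385,82),(379,269),(274,269), wide slot far from robot; mat (447,150),(606,150),(588,236),(440,236). Fitting these.

Run:
```python
from h import *
def q(c,n,pts,z):
    P=np.array([ray(c,*p,z)[:2] for p in pts]); e=[P[i]-P[i-1] for i in range(4)]
    print(n,(P.mean(0)*1e3).round(1),[(round(np.hypot(*d)*1e3),round(np.degrees(np.arctan2(*d[::-1])),1)) for d in e])
b=load("pics/w_b.npz");t=load("pics/w_t.npz")
# order: (-x,-y),(-x,+y),(+x,+y),(+x,-y) in image: TL,TR,BR,BL
q(b,"board",[(220,120),(417,120),(411,241),(230,242)],.005)
q(t,"tray",[(264,82),(385,82),(379,269),(274,269)],.019)
q(t,"mat",[(447,150),(606,150),(588,236),(440,236)],.003)
for c,n in((b,"b"),(t,"t")):
    hsv=cv2.cvtColor(c["pixels"],cv2.COLOR_RGB2HSV)
    m=cv2.inRange(hsv,(95,110,50),(130,255,255)); 
    N,l,s,ce=cv2.connectedComponentsWithStats(m)
    print(n,[(s[i].tolist(),ce[i].round(1).tolist()) for i in range(1,N) if s[i,4]>300])
i=b["pixels"][95:265,200:440,::-1]; cv2.imwrite("pics/crop2.png",cv2.resize(i,None,fx=3.3,fy=3.3,interpolation=cv2.INTER_CUBIC))
```

```text
board [ 384.9 -326.9] [(136, np.float64(-168.7)), (209, np.float64(101.5)), (135, np.float64(13.2)), (213, np.float64(-78.1))]
tray [ 469.7 -110.6] [(200, np.float64(-168.1)), (120, np.float64(101.5)), (200, np.float64(12.6)), (122, np.float64(-78.5))]
mat [440.9 108.9] [(98, np.float64(-167.1)), (174, np.float64(101.5)), (98, np.float64(13.3)), (174, np.float64(-78.5))]
b [([125, 50, 33, 29, 594], [141.2, 64.1]), ([362, 129, 35, 43, 792], [377.7, 148.7]), ([278, 135, 43, 31, 780], [297.2, 148.5])]
t [([60, 0, 71, 43, 1957], [90.7, 17.7]), ([148, 0, 52, 49, 1808], [173.9, 20.9])]
```

View pics/crop2.png

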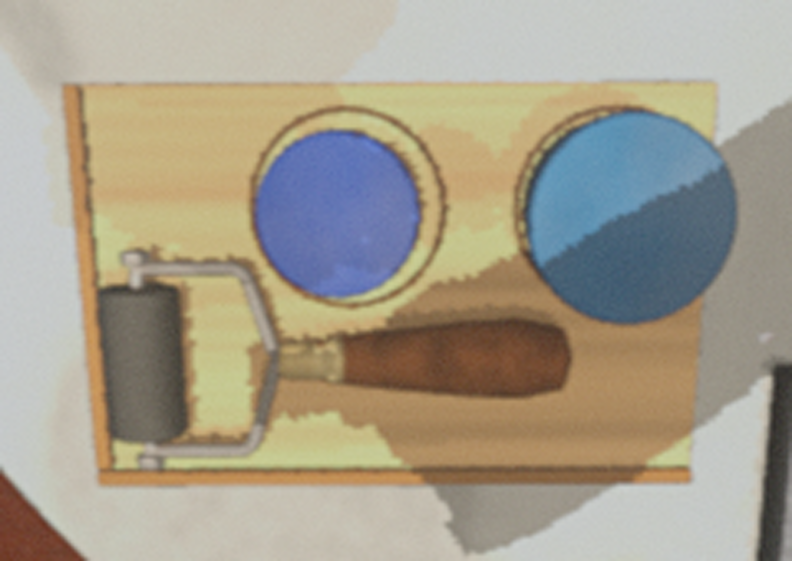

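Crop shows tops: small pot centre (337,213), large (632,216), handle end (570,358), rubber centre (143,363), small spot centre (347,205) in crop pixels.

Run:
```python
from h import *
b=load("pics/w_b.npz"); s=load("pics/side0.npz")
def C(u,v,z): return ray(b,200+(u+.5)/3.3-.5,95+(v+.5)/3.3-.5,z)[:2]
P=np.array([C(65,85,.008),C(717,82,.004),C(690,483,.008),C(100,486,.008)])
e=[P[i]-P[i-1] for i in range(4)]; print([(np.hypot(*d).round(4),np.degrees(np.arctan2(*d[::-1])).round(1)) for d in e])
yaw=np.radians(11.7); R=np.array([[np.cos(yaw),-np.sin(yaw)],[np.sin(yaw),np.cos(yaw)]])
o=P.mean(0)-R@[0,.002]; o=P.mean(0)+R@[0,-.002]; print("origin",o.round(4))
for n,p in dict(small=C(337,213,.042),large=C(632,216,.051),spot=C(347,205,.004),hend=C(570,358,.0175),hstart=C(345,358,.0175),rub=C(143,363,.0175)).items():
    print(n,p.round(4),"board:",(R.T@(p-o)*1e3).round(1))
for n,uv,z in(("small",(349,346),.042),("large",(316,308),.051)):
    p=ray(s,*uv,z)[:2]; print("side",n,p.round(4),(R.T@(p-o)*1e3).round(1))
# expected pot locations -> IK check
for y in (-13,75): print((o+R@[-.028,y/1e3]).round(4))
```

```text
[(np.float64(0.1346), np.float64(-168.4)), (np.float64(0.2088), np.float64(101.8)), (np.float64(0.1344), np.float64(11.7)), (np.float64(0.209), np.float64(-78.2))]
origin [ 0.3849 -0.3296]
small [ 0.3585 -0.3498] board: [-29.9 -14.4]
large [ 0.3411 -0.2643] board: [-29.6  72.8]
spot [ 0.3591 -0.3486] board: [-29.1 -13.4]
hend [ 0.392 -0.266] board: [19.9 60.9]
hstart [ 0.407  -0.3396] board: [ 19.6 -14.3]
rub [ 0.4222 -0.4055] board: [ 21.1 -81.9]
side small [ 0.3605 -0.3482] [-27.7 -13.3]
side large [ 0.3443 -0.2616] [-26.   74.8]
[ 0.3601 -0.348 ]
[ 0.3423 -0.2618]
```

```bash
cat >> h.py <<'E'
YAW=np.radians(11.7); R2=np.array([[np.cos(YAW),-np.sin(YAW)],[np.sin(YAW),np.cos(YAW)]])
BO=np.array([.3850,-.3292]); MO=np.array([.441,.109]); TO=np.array([.4697,-.1106])
def at(o,x,y,z): return np.r_[o+R2@[x/1e3,y/1e3],z]
def dn(deg): return down(np.radians(deg)+YAW)
ZT=.16
def st(m): o=get_obs(); print(m,round(o["t"],1),"pos",np.round(o["ee_pos"],4),"w",round(o["grip_width"],4),"gf",round(float(np.max(o["grasp_force"])),1),"F",np.round(o["ft_force"],1))
def pick(p,q,s,v=.12):
    reach(np.r_[p[:2],ZT],q); move_linear(p,velocity=v); st("at"); grasp(s); st("closed"); move_linear(np.r_[p[:2],ZT]); st("up")
def place(p,q,v=.08):
    reach(np.r_[p[:2],ZT],q); move_linear(np.r_[p[:2],p[2]+.02]); move_linear(p,velocity=.04); wait(.2); st("down"); let_go(); wait(.2); st("open"); move_linear(np.r_[p[:2],ZT])
LB=at(BO,-27.8,73.8,.032); SB=at(BO,-28.8,-13.8,.030)
LM=at(MO,0,45,.0315); SM=at(MO,0,-45,.0295)
E
python3 - <<'E'
from h import *
let_go(); st("start")
pick(LB,dn(150),30)
snap("side","pics/s1.png")
E
```

```text
start 4.9 pos [ 0.4001 -0.3199  0.28  ] w 0.0856 gf 0.0 F [-0.5 -0.1 -0.4]
at 6.7 pos [ 0.3434 -0.2631  0.0326] w 0.0852 gf 0.0 F [ 0.1 -0.3  0.1]
closed 7.1 pos [ 0.3434 -0.2627  0.0329] w 0.0589 gf 31.2 F [-1.8  1.7  5.2]
up 8.1 pos [ 0.3422 -0.262   0.1592] w 0.0586 gf 32.3 F [ 0.1 -0.5 -0.7]
```

View pics/s1.png

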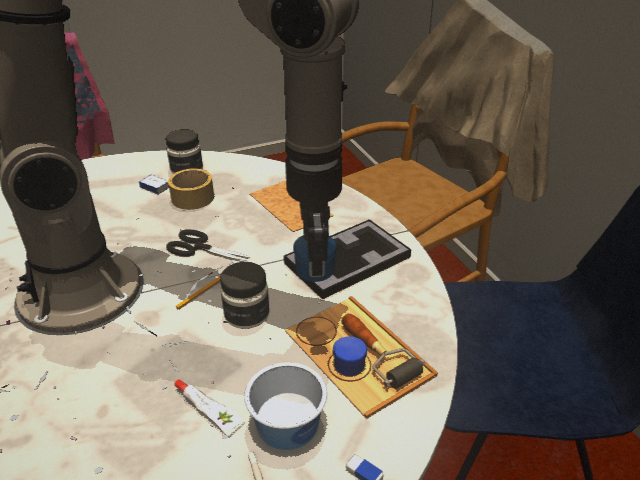

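Large pot is held, its spot is bare at (317,330). Continuing with the placements.

Run:
```python
from h import *
place(LM,dn(150)); 
pick(SB,dn(180),30)
place(SM,dn(90))
# photo of opened/closed fingers, and scene
grasp(20); st("shut"); q=at(BO,10,-60,.28); 
snap("side","pics/s2.png"); let_go(); 
reach(at(BO,-20,-10,.25),dn(90)); wait(.2); c=snap("wrist","pics/w2.png"); snap("side","pics/s3.png"); st("end")
```

```text
down 11.4 pos [0.4315 0.153  0.0319] w 0.0589 gf 32.8 F [-2.7 -0.8  7.3]
open 12.0 pos [0.4319 0.1531 0.0314] w 0.0851 gf 0.0 F [0.4 0.2 0.2]
at 16.1 pos [ 0.36   -0.3491  0.0306] w 0.0855 gf 0.0 F [ 0.1 -0.1 -0.4]
closed 16.5 pos [ 0.3599 -0.3487  0.0307] w 0.048 gf 30.5 F [-1.   1.4  6.5]
up 17.6 pos [ 0.3591 -0.3478  0.1591] w 0.0486 gf 31.0 F [ 0.1  0.1 -1. ]
down 21.4 pos [0.4498 0.0652 0.0297] w 0.0482 gf 31.4 F [-3.  -0.7  7.2]
open 22.0 pos [0.4501 0.0649 0.0295] w 0.0858 gf 0.0 F [0.3 0.3 0.2]
shut 23.8 pos [0.4501 0.0649 0.16  ] w -0.0002 gf 0.0 F [-0.3  0.3  0.2]
end 26.5 pos [ 0.368  -0.3424  0.2498] w 0.0851 gf 0.0 F [0.9 0.3 0.9]
```

```bash
python3 -c "
import cv2,numpy as np
a=cv2.imread('pics/s2.png')[90:290,230:430];b=cv2.imread('pics/w2.png')
a=cv2.resize(a,(390,390),interpolation=cv2.INTER_CUBIC)
b=cv2.resize(b,(400,300));o=np.zeros((400,800,3),np.uint8);o[:390,:390]=a;o[:300,400:]=b;cv2.imwrite('pics/mix.png',o)"
```

```text
(no output)
```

View pics/mix.png

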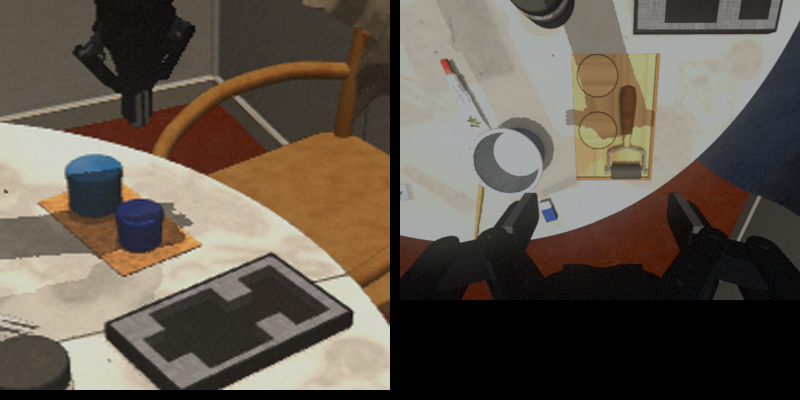

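Both pots stand on the mat; roller undisturbed. Checking the fingertip height when shut, and re-measuring the spots and the roller from w2.

Run:
```python
from h import *
c=load("pics/s2.npz")
for z in (.16,.143,.13): print(z,proj(c,[.450,.065,z]).round(1))
i=c["pixels"][120:165,275:330,::-1]; a=cv2.resize(i,None,fx=7,fy=7,interpolation=cv2.INTER_CUBIC)
w=load("pics/w2.npz"); b=cv2.resize(w["pixels"][70:300,440:600 if 0 else 570,::-1],None,fx=2.5,fy=2.5,interpolation=cv2.INTER_CUBIC)
o=np.zeros((600,800,3),np.uint8); o[:a.shape[0],:a.shape[1]]=a; o[:b.shape[0],420:420+b.shape[1]]=b; print(a.shape,b.shape); cv2.imwrite("pics/mix2.png",o)
```

```text
0.16 [299.4 144.6]
0.143 [299.6 152.5]
0.13 [299.8 158.5]
(315, 385, 3) (575, 325, 3)
```

View pics/mix2.png

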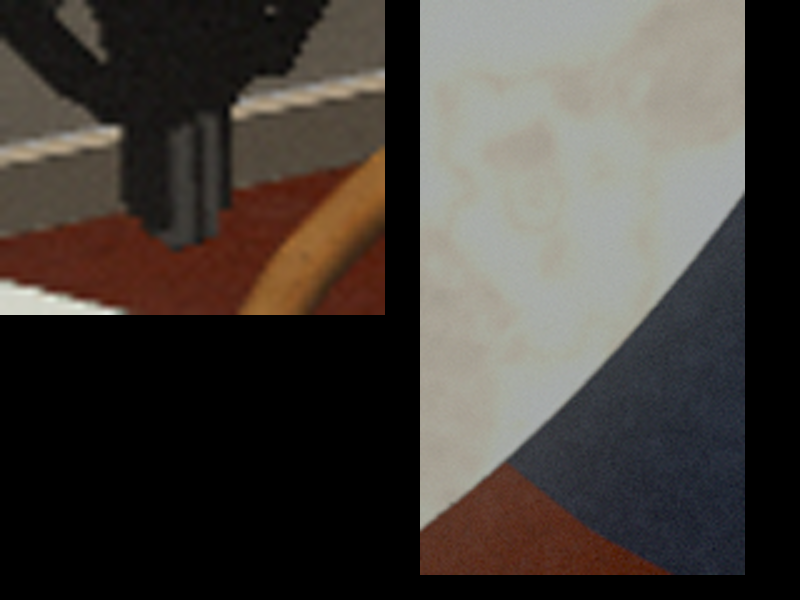

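Tips project ~17–20 mm ahead of the TCP when shut (pixel row 154 vs 152.5 predicted); so opened tips are higher, and the release in the scoops is clear. Now grasp the roller.

Run:
```python
from h import *
w=load("pics/w2.npz")
for p in((363,138),(363,272)): print((R2.T@(ray(w,*p,.0175)[:2]-BO)*1e3).round(1))
pick(at(BO,20.5,-11.5,.030),dn(90),50)
reach(at(TO,-6,0,ZT),dn(180)); st("over"); snap("side","pics/s4.png"); 
i=cv2.imread("pics/s4.png")[130:330,230:450]; cv2.imwrite("pics/s4c.png",cv2.resize(i,None,fx=2.7,fy=2.7))
```

```text
[17.7 59.2]
[ 22.5 -80.1]
at 28.2 pos [ 0.4079 -0.3369  0.0308] w 0.0854 gf 0.0 F [-0.3  0.1  0.1]
closed 28.9 pos [ 0.4075 -0.3363  0.0303] w 0.015 gf 48.5 F [-0.2  1.2  2.5]
up 29.9 pos [ 0.4069 -0.3356  0.159 ] w 0.0152 gf 48.5 F [ 0.1  0.3 -1.9]
over 30.8 pos [ 0.4632 -0.1134  0.1597] w 0.0156 gf 48.5 F [ 0.4 -0.4 -1.7]
```

View pics/s4c.png

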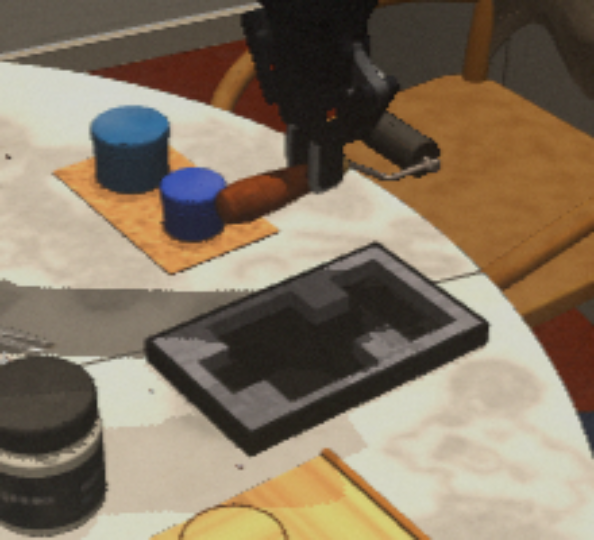

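Roller held with the handle towards the robot; handle end at about (237,205), rubber centre about (402,140) in the crop. Checking these against the predicted projection.

Run:
```python
from h import *
c=load("pics/s4.npz")
for n,x,z in(("handle end",-79,.0135),("handle y=40",-40,.0135),("rubber",65,.0135),("neck",9,.0135)):
    uv=proj(c,np.r_[np.array([.4632,-.1134])+R2@[(x+6)/1e3,0],.160-.026+z]); print(n,((uv-[230,130])*2.7).round(0))
p=get_obs()["ee_pos"]
for s in (-38,38):
    uv=proj(c,np.r_[np.array([.4632,-.1134])+R2@[.071,s/1e3],.160-.026+.0135]); print("rub end",s,((uv-[230,130])*2.7).round(0))
```

```text
handle end [217. 209.]
handle y=40 [268. 189.]
rubber [398. 138.]
neck [330. 165.]
rub end -38 [436. 163.]
rub end 38 [362. 115.]
```

Prediction agrees within a pixel or so; the roller is level and aligned. Lowering.

Run:
```python
from h import *
move_linear(at(TO,-6,0,.062))
for z in (.050,.044,.038,.034,.0315):
    move_linear(at(TO,-6,0,z),velocity=.04); st(z)
    if get_obs()["ft_force"][2]>12: print("contact"); break
else:
    wait(.2); let_go(); wait(.3); st("open"); move_linear(at(TO,-6,0,ZT)); 
    reach(at(TO,-60,0,.25),dn(180)); wait(.2); snap("wrist","pics/w3.png"); snap("side","pics/s5.png")
    a=cv2.resize(cv2.imread("pics/s5.png")[200:300,270:420],(450,300),interpolation=cv2.INTER_CUBIC)
    b=cv2.resize(cv2.imread("pics/w3.png"),(400,300)); cv2.imwrite("pics/mix3.png",np.vstack([np.hstack([a,b])])[:, :800])
```

```text
0.05 32.1 pos [ 0.4637 -0.1117  0.0499] w 0.0152 gf 48.5 F [-0.4  0.8 -0.3]
0.044 32.4 pos [ 0.4635 -0.1117  0.0437] w 0.0149 gf 48.5 F [ 0.4  0.3 -1.2]
0.038 32.7 pos [ 0.4635 -0.1117  0.0376] w 0.015 gf 48.5 F [-0.8  0.3 -1.3]
0.034 33.0 pos [ 0.4636 -0.1117  0.0337] w 0.0151 gf 48.5 F [ 0.   0.  -1.5]
0.0315 33.2 pos [ 0.4638 -0.1118  0.0314] w 0.0155 gf 48.6 F [-0.6  0.2 -1.7]
open 34.4 pos [ 0.4638 -0.1118  0.0315] w 0.0856 gf 0.0 F [-0.2 -0.6  0.5]
```

View pics/mix3.png

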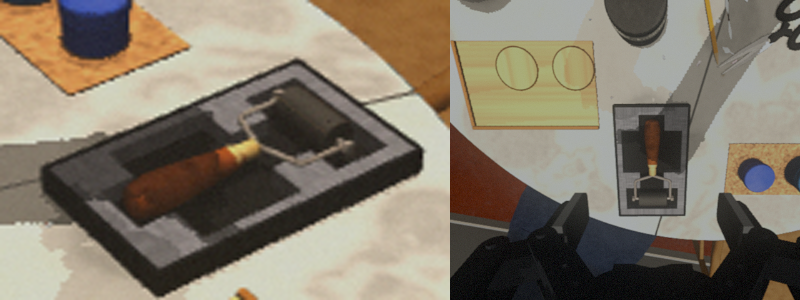

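Roller lies in the cut-out; enlarging to verify it is fully down.

Run:
```python
from h import *
c=load("pics/w3.npz"); s=load("pics/s5.npz")
o=np.zeros((600,800,3),np.uint8)
a=cv2.resize(c["pixels"][155:355,240:400,::-1],(480,600),interpolation=cv2.INTER_CUBIC); o[:,:480]=a
b=cv2.resize(s["pixels"][215:275,300:400,::-1],(320,192),interpolation=cv2.INTER_CUBIC); o[:192,480:]=b
cv2.imwrite("pics/mix4.png",o)
for n,x,y,z in(("hend",-79,0,.0175),("rub L",65,38.5,.0175),("rub R",65,-38.5,.0175),("rub far side",78.5,0,.0175),("rub near",51.5,0,.0175)):
    P=at(TO,x,y,z); print(n,((proj(c,P)-[240,155])*3).round(),((proj(s,P)-[300,215])*3.2+[480,0]).round())
```

```text
hend [249. 106.] [516. 168.]
rub L [352. 488.] [676.  49.]
rub R [147. 488.] [758. 112.]
rub far side [250. 520.] [734.  72.]
rub near [250. 456.] [698.  88.]
```

View pics/mix4.png

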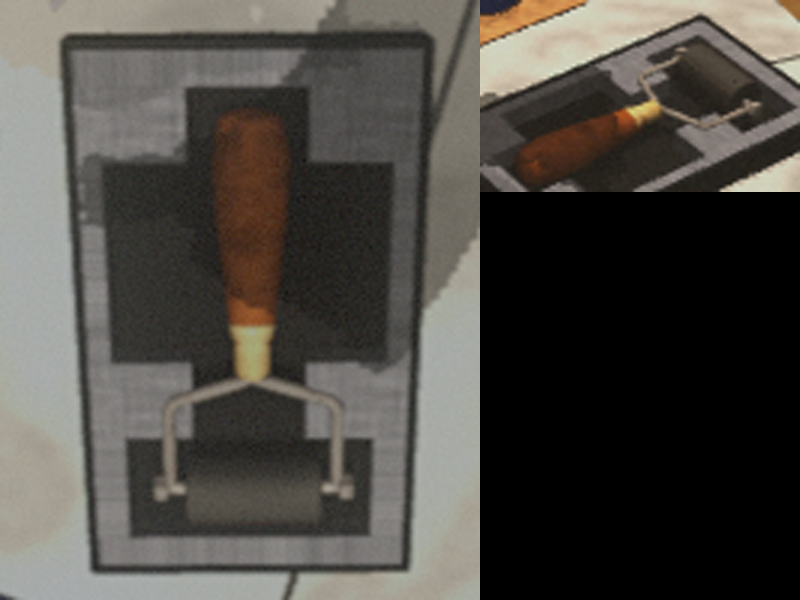

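Matches the fully-down prediction (handle end ~108 px, roller ends 153–355 px). Now return the pots.

Run:
```python
from h import *
up=lambda p:p+[0,0,.0005]
pick(SM,dn(90),30); place(up(SB),dn(180))
pick(LM,dn(150),30); place(up(LB),dn(150))
reach((.40,-.32,.28),down(np.pi+.2)); wait(.3); c=snap("wrist","pics/w5.png"); snap("side","pics/s5b.png"); st("end")
a=cv2.resize(c["pixels"][95:265,200:440,::-1],None,fx=2.2,fy=2.2,interpolation=cv2.INTER_CUBIC)
b=cv2.imread("pics/s5b.png")[180:430,180:450]; o=np.zeros((400,800,3),np.uint8);o[:a.shape[0],:a.shape[1]]=a;o[:250,530:]=b;cv2.imwrite("pics/mix5.png",o)
```

```text
at 39.1 pos [0.4509 0.065  0.0301] w 0.0853 gf 0.0 F [-0.4  0.6  1. ]
closed 39.5 pos [0.4506 0.0651 0.0302] w 0.0482 gf 30.3 F [-0.7  0.7  5.2]
up 40.5 pos [0.4492 0.0649 0.1591] w 0.048 gf 31.0 F [-0.   1.1 -0.1]
down 44.5 pos [ 0.3595 -0.3482  0.0312] w 0.0479 gf 31.7 F [-1.6  3.1 10.2]
open 45.1 pos [ 0.3596 -0.3486  0.0304] w 0.0854 gf 0.0 F [ 0.1 -0.5  0.8]
at 49.2 pos [0.4326 0.1532 0.0321] w 0.0857 gf 0.0 F [-0.1  1.1  0.1]
closed 49.6 pos [0.4325 0.1535 0.0324] w 0.059 gf 31.6 F [-1.2  0.1  5.2]
up 50.6 pos [0.431  0.1528 0.1591] w 0.0591 gf 32.3 F [ 0.  -0.4  0.4]
down 53.9 pos [ 0.3427 -0.2625  0.0332] w 0.0589 gf 33.7 F [-2.5  2.6 11.1]
open 54.5 pos [ 0.3428 -0.2625  0.0324] w 0.0853 gf 0.0 F [ 1.1 -0.6  0.2]
end 56.5 pos [ 0.3997 -0.3195  0.2795] w 0.0856 gf 0.0 F [ 0.8 -0.2  0.3]
```

View pics/mix5.png

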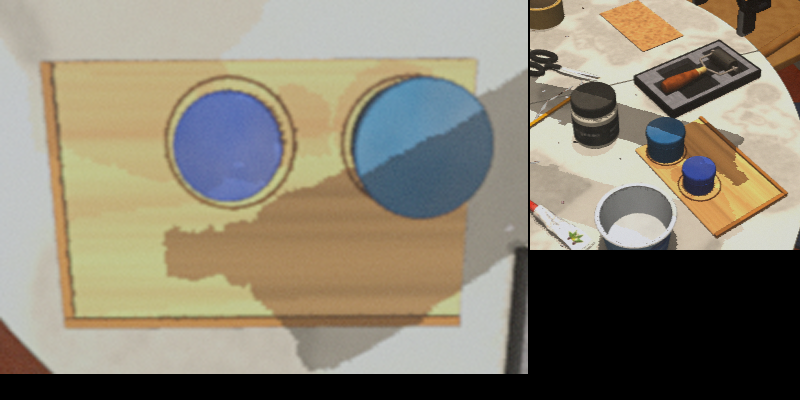

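Both pots stand inside their own spots (small at (228,146), large at (423,147); within 2 mm of where they started), the mat is empty and the roller is in its tray.

```bash
python3 -c "
from bench import *
print(sign_off())"
```

```text
the job is handed in; nothing more can be done
None
```

Job handed in: I moved both pots to the cork mat, laid the roller fully down in its tray cut-out, then returned each pot to its own spot, within about 2 mm of where it started in the last pictures; it took about 57 s of the 120 s allowed.

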